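# Set the stop screw of a filter gauging fixture

### The job

Set the height of the stop on the filter gauging fixture: first slide the setting block along its guide, fully home beneath the bridge, then put the square-socket driver on the stop screw and turn the screw until the block just drags under the sprung foot: a plain, light drag when you draw the block back a little, never jammed hard. Turn the screw only with the driver and leave the other things where they are; finish with the block fully home and lightly gripped by the foot, and the driver left standing upright on the screw.

Things in the scene. Friction and masses are not known exactly. Their poses are not given: they have to be found in the camera images.
- guide: fixed guide of the gauging fixture: aluminium base 220 x 110 x 12 mm with a channel 34 mm wide along x between steel fences (tops 26 mm above the table, x = -75 to +40 mm), closed by an end stop. Origin on the table below the screw's axis, z up. Channel floor z = 12 mm; end stop's face x = +25 mm; base from x = -170 to +50 mm.
- bridge: fixed grey bridge over the guide (28 mm in x, 78 mm in y, top at 62 mm) carrying the stop screw in a brass collar on top and, under its beam, the round brass foot (18 mm across) that the screw moves. Origin on the table on the screw's axis, axes as the guide's.
- collar_top (a point): centre of the collar's flat top, 66 mm above the table, where the driver's socket rests when fitted. Turning the screw clockwise seen from above lowers the foot 8 mm per turn (2 mm per quarter turn), turning back raises it; head and driver stay at their height. It turns stiffly (0.05 N m) and stays where left.
- foot_spot (a point): point on the screw's axis at the height of the block's top (32 mm). At the start the foot is 0.5 to 4 mm above this height, not known. It is sprung, 4 N per mm. Rightly set it bears on the block with 4 to 5 N (2 to 8 N will do; over 12 N is jammed). Friction at foot and channel floor is about 0.6 (0.5 to 0.7), so sliding the block takes about 1.2 x the foot's load, plus 2 N for its weight.
- screw_head (a point): centre of the top of the screw's square head, 80 mm above the table. Head 12 x 12 mm, upright sides 6 mm high above the collar, topped by a blunt cone 8 mm high, 14 mm across at its foot, that leads the socket on. Its x and y axes are square to the head's flats and turn with it.
- block_grip (a point): where the setting block is gripped: on its upright tail, 24 mm above the block's underside (36 mm above the table). Steel block, 0.3 kg: bar 100 mm long (x), 30 mm wide, 20 mm high, lying on the base in the channel, with a tail at its rear 32 mm (x) by 14 mm (y), top 20 mm above this point, 10 mm from its rear end. x points to the front. Block home: this point is 97 mm from the screw's axis.
- block_end (a point): middle of the front end face of the setting block, 10 mm above its underside and 122 mm ahead of the grip point (x forward along the bar); it meets the end stop when the block is home.
- driver_grip (a point): centre of the driver's black square handle, 24 x 24 mm, 52 mm tall, axes square to the flats, z up. The driver is 92 mm tall, 0.18 kg, upright, socket down, in a well of a grey holder (two wells 26 mm square, 80 mm apart, 30 mm high; the other well has a tool with a round waisted handle). This point is 66 mm above the socket's mouth.
- driver_mouth (a point): centre of the mouth of the driver's socket, at its lower end, 5 mm above the table at the start: socket 21 x 21 mm outside, 15 x 15 mm inside, 18 mm deep, sides parallel to the handle's flats. It fits loosely: 0.3 to 0.7 rad of turning is lost at first and on reversing. Fitted on the screw it rests on the collar, 66 mm above the table.
- cassette_a: white filter cassette, a disc 54 mm across and 13 mm high, to be left alone; origin under its centre
- cassette_b: white filter cassette, a disc 54 mm across and 13 mm high, to be left alone; origin under its centre
- jar: small jar, 52 mm across and 75 mm high, to be left alone; origin under its centre
- wrench: steel wrench lying flat, to be left alone; origin under its centre
- meter: grey hand-held meter, 130 x 75 x 30 mm, to be left alone; origin under its centre
- mouse: black computer mouse, 100 x 58 x 24 mm, to be left alone; origin under its centre
- cup: steel bowl, 64 mm across and 60 mm high, to be left alone; origin under its centre
- pick: tool with a round waisted black handle, 108 mm tall, upright in the holder, to be left alone; origin under its centre
Not all that is in view belongs to the job. Leave any green or purple look-alike of the part that bears block_grip alone.

How it is judged:
By the outcome, as a careful person would: the job done as asked, in the order asked, and still so for the second after the job is handed in, with the robot touching nothing.
It also fails if it takes over 72 s, if anything falls off the work surface, if the arm or the gripper's body presses on something with over 40 N, if the wrist force passes 120 N, or if a joint passes its speed limit or range.

### The arm

A 7-joint arm with a two-finger parallel gripper is mounted at the origin on the work surface. World frame = base frame: x ahead of the robot, y to its left, z up, the work surface at z = 0. Lengths are in m, angles in rad, forces in N, time in s.
With the tool pointing down it reaches from about 0.4 to 0.875 m from the base axis. Payload 19.3 kg.
Tool frame: the origin (TCP) lies between the finger pads; the fingertips stand bot.tcp_to_tips ahead of it and the grasp point (between the pads) is the TCP (bot.tcp_to_tips is the distance from the TCP to the fingertips, in m); z points along the fingers, y is the line along which they close (so a half turn about z gives the same grasp; the last joint's range is limited). The gripper opens to 85 mm and grips with 20 to 120 N. Pads are 22 mm wide; open, the fingers measure 114 mm over their backs; the gripper's body (76 mm by 85 mm) begins 54 mm behind the grasp point. The pads swing forward as they close: fully open they stand 13 mm farther back than shut.
Start: joints at [1.072, 0.521, -0.036, 1.599, 0.021, 1.021, -0.113], TCP at [0.26, -0.568, 0.23] pointing down, gripper open.
Joint ranges: [-2.91, 2.91], [-0.3, 2.13], [-1.5, 1.42], [0.17, 2.43], [-1.26, 4.41], [0.16, 1.93], [-2.52, 2.52]. Speed limits (rad/s): [1.89, 1.89, 2.39, 2.39, 3.01, 3.01, 3.01].

### API

Orientations are given as [roll, pitch, yaw] about the fixed x, y, z axes, in that order (R = Rz(yaw) Ry(pitch) Rx(roll)).
In Python, from workcell import telemetry, grab_frame, bot gives the robot as it stands. The module is installed in compiled form; this text tells all that it offers.
- The arm moves only by the shell command python3 -m crank 'ROWS' [FORCE]. ROWS is text: rows parted by semicolons, each of 7 numbers parted by spaces: the finger opening in m, from 0 to 0.0854, then the shift along the tool's x, y, z in m, then the turn, a rotation vector about the tool's x, y, z in degrees. A call has exactly 8 rows; each row shifts and turns the commanded pose from where the row before left it, along the tool's axes as they then stand; what a row does not reach is not made up. A row lasts 1/12 s, in which the tool goes at most 41.7 mm and 7.16 degrees, less where a joint would pass 70% of its speed; a pose out of reach is approached as far as the arm can. A call with a gripper value outside its range is refused whole. The fingers move at their own pace and stop on an object; FORCE is the grip in N (left out, the last holds). Time passes only in rows, so rows that do not move let the fingers close, or fill a call up. It gives the time, the measured TCP pose, the force, the opening and the grip force at its end, in the units of the state.
- telemetry.observe(): the state, without advancing time (a new reading comes with each control period).
- grab_frame(name): name is "scene" or "top"; returns a dict with "pixels" (420x560x3 uint8, red, green, blue), "depth" (420x560 float32, m along the optical axis (not along the pixel's ray), 0 where there is no reading), "vertical_fov" (degrees; the focal length in pixels is half the picture's height over the tangent of half this angle, whatever the lens; pixels are square), "cx", "cy" (the principal point, pixels), "distortion" ([k1, k2, p1, p2, k3] as OpenCV has them; the pictures are not rectified), "R" (3x3) and "t" (3): a world point X has camera coordinates R X + t. Camera axes: x right, y down, z forward; pixel columns grow to the right and rows downward; lengths in m; the calibration is good to about 2 mm. A picture is of the moment at which its call begins.
- bot.job_done(): hands the job in; it is judged then, once.
The state is a dict: "clock": time; "qpos": joint angles; "qd": joint speeds; "joint_efforts": joint torques, N m; "position": TCP position; "tool_rot": TCP orientation; "force": force on the tool from outside, world axes, zero at the start; "moment": the same for the moment, N m; "grip_width": finger opening in m; "finger_force": force on a finger pad.
Only numpy, scipy, OpenCV 4.12 (cv2) and the standard library are available. Lean on these libraries where they do the work, as an engineer would, in place of code of your own. Each camera call takes 0.05 s, during which the arm holds its last target. There are 200 camera calls.

## Working session

There is one attempt and no reset: what is moved stays moved. The work goes in short steps, Python scripts to look and compute and a shell command to move; the robot and the scene stay as the last step left them, time stands still between calls to the robot, and variables do not carry over. Pictures are saved under pics/ and viewed, at most 10 in all, crops included, and the job is handed in when it is done.

```bash
mkdir -p pics; python3 - <<'E'
from workcell import telemetry, grab_frame, bot
import cv2,numpy as np
s=telemetry.observe();print(s,bot.tcp_to_tips)
for n in("scene","top"):
    f=grab_frame(n);np.savez(n+"0.npz",**f);cv2.imwrite(f"pics/{n}0.png",f["pixels"][:,:,::-1])
    print(n,f["vertical_fov"],f["cx"],f["cy"],f["distortion"],f["R"],f["t"])
E
```

```text
{'clock': 0.0, 'qpos': array([ 1.07177464,  0.52204224, -0.03632191,  1.59998584,  0.02116785,
        1.02108987, -0.11280758]), 'qd': array([-1.28353337e-04,  6.23584749e-04,  4.41699858e-04,  6.52976400e-04,
       -6.50936153e-05, -5.03344958e-04,  8.18516180e-04]), 'joint_efforts': array([-1.57605285e-03, -9.27119422e+01,  1.97873734e+00, -3.69932413e+01,
        1.77247199e-02,  8.20844492e-03,  2.61670272e-05]), 'position': array([ 0.2597095 , -0.56812217,  0.22911613]), 'tool_rot': array([-3.14045230e+00,  5.61148424e-05,  4.28782194e-01]), 'force': array([ 0.09137899, -0.01996439, -0.67380142]), 'moment': array([0.01687822, 0.00220012, 0.03054379]), 'finger_force': 0.0, 'grip_width': 0.08560031157425875} 0.019
scene 52.03011172438504 280.73712305084365 212.7991215111999 [-0.00743337  0.          0.          0.          0.        ] [[ 0.79386277  0.60799577  0.01109254]
 [ 0.40711099 -0.51783953 -0.75239807]
 [-0.45171069  0.60181671 -0.65861529]] [-0.43237535 -0.16165988  1.43850145]
top 55.48481351683383 275.98055553573255 203.71705570334507 [-0.08814722  0.          0.          0.          0.        ] [[-1.81765595e-02 -9.99834640e-01  5.53275782e-04]
 [-9.86429024e-01  1.78425329e-02 -1.63215882e-01]
 [ 1.63179021e-01 -3.51247048e-03 -9.86590224e-01]] [0.02848599 0.56654217 1.01656389]
```

View pics/scene0.png

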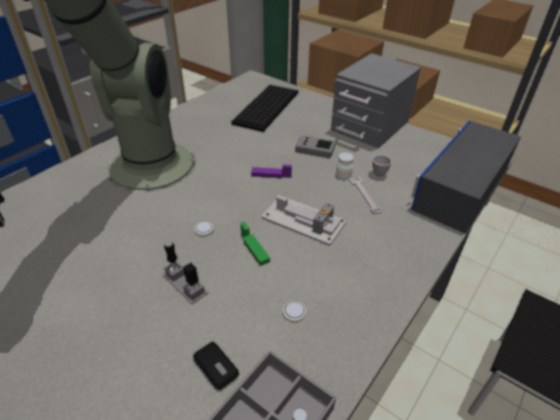

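View pics/top0.png

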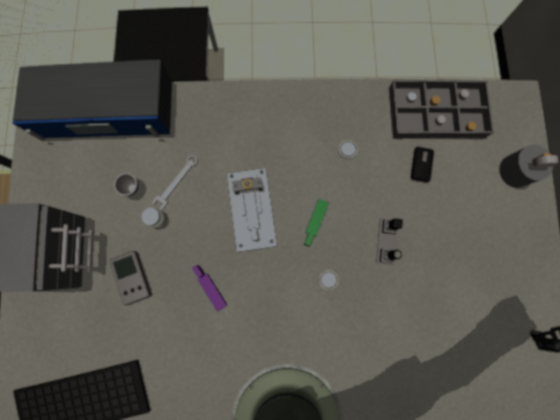

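The scene picture shows the fixture at (303,218), a green look-alike at (255,245) and a purple one at (271,171), and the holder at (183,277). In the top picture the fixture is at (250,208), with the bridge at (248,185) and the block tail near (255,237). The tools are at (395,225) and (395,255). Next I'll confirm these in one enlarged crop.

```bash
cat > h.py <<'E'
import numpy as np,cv2
def load(n): return dict(np.load(n))
def K(f):
    F=f["pixels"].shape[0]/2/np.tan(np.radians(float(f["vertical_fov"]))/2)
    return np.array([[F,0,float(f["cx"])],[0,F,float(f["cy"])],[0,0,1]])
def cloud(f):
    h,w=f["depth"].shape
    v,u=np.mgrid[:h,:w]
    p=cv2.undistortPoints(np.stack([u,v],-1).reshape(-1,1,2).astype(float),K(f),f["distortion"]).reshape(h,w,2)
    d=f["depth"][...,None].astype(float)
    return (np.concatenate([p*d,d],-1)-f["t"])@f["R"]
def proj(f,X):
    return cv2.projectPoints(np.atleast_2d(X).astype(float),cv2.Rodrigues(f["R"])[0],f["t"],K(f),f["distortion"])[0].reshape(-1,2)
def onplane(f,uv,z):
    p=cv2.undistortPoints(np.array(uv,float).reshape(-1,1,2),K(f),f["distortion"]).reshape(-1,2)
    r=np.c_[p,np.ones(len(p))]@f["R"]; o=-f["t"]@f["R"]
    return o+r*((z-o[2])/r[:,2])[:,None]
def crop(f,x,y,w,h,s): return cv2.resize(f["pixels"][y:y+h,x:x+w,::-1],None,fx=s,fy=s,interpolation=cv2.INTER_CUBIC)
E
python3 - <<'E'
from h import *
s,t=load("scene0.npz"),load("top0.npz")
g=lambda i:np.clip(i.astype(float)*1.5,0,255)
a=np.hstack([crop(t,220,160,66,50*2,6)[:300*2],]) 
b=np.vstack([crop(s,250,185,100,60,4),crop(s,140,230,100,75,4)])
a=cv2.resize(g(a),(396,540*600//540))
b=cv2.resize(g(b),(400,540))
b=np.vstack([b,np.zeros((60,400,3))])
cv2.imwrite("pics/c1.png",np.hstack([a,b]))
for n,f in(("s",s),("t",t)):
    P=cloud(f);z=P[...,2]
    print(n,"table",np.median(z[abs(z)<.02]))
    m=(z>.0)&(z<.2)
    np.save(n+"P.npy",P)
P=np.load("tP.npy")
for (x,y) in [(248,185),(251,200),(255,237),(395,225),(395,255),(388,240),(232,175),(262,172),(240,248),(270,242),(252,215)]: print(x,y,P[y,x].round(4))
E
```

```text
s table -0.00038827641835749536
t table 0.0012121452923882098
248 185 [0.6152 0.0911 0.0654]
251 200 [0.5809 0.0856 0.0314]
255 237 [0.4786 0.0745 0.0552]
395 225 [ 0.4987 -0.2826  0.0953]
395 255 [ 0.4258 -0.306   0.0015]
388 240 [ 0.4671 -0.2877  0.0059]
232 175 [0.6552 0.1388 0.0154]
262 172 [0.6612 0.0552 0.0192]
240 248 [0.4529 0.1173 0.0151]
270 242 [0.4673 0.0361 0.0196]
252 215 [0.5396 0.0831 0.0331][ WARN:0@0.036] global loadsave.cpp:1063 imwrite_ Unsupported depth image for selected encoder is fallbacked to CV_8U.
```

View pics/c1.png

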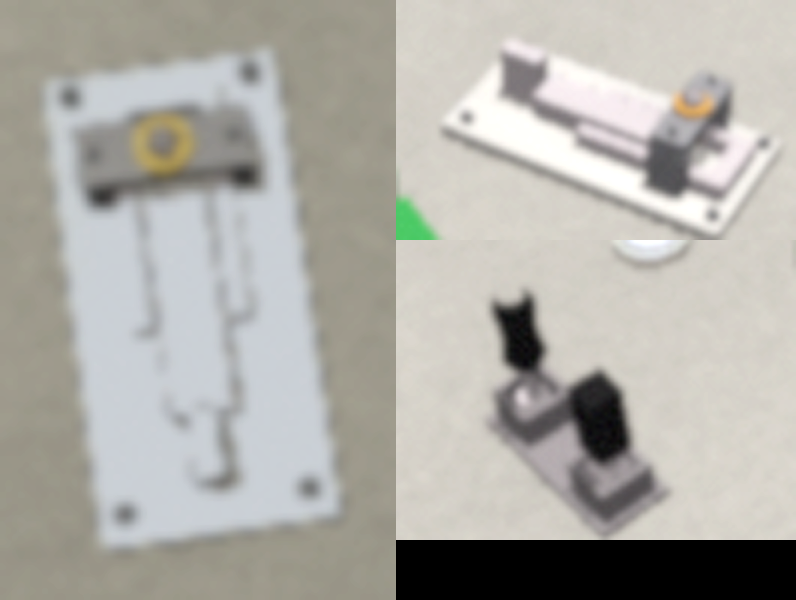

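The left and top-right crops show the setting block lying in the guide at scene (303,210) and top (255,235). It is plain steel, so the green and purple parts are look-alikes. In the lower-right crop the square handle is the nearer tool, at scene (190,272) and top (395,225): that is the driver. The waisted one, at scene (170,252), is the pick. Next I'll measure positions.

```bash
python3 - <<'E'
from h import *
s,t=load("scene0.npz"),load("top0.npz")
for n,f in(("t",t),("s",s)):
    P=cloud(f);z=P[...,2];px=f["pixels"].astype(int)
    # table offset local
    loc=(P[...,0]>.42)&(P[...,0]<.7)&(P[...,1]>0)&(P[...,1]<.17)
    print(n,"table z near",np.median(z[loc&(z<.006)]))
    ok=loc&(z>.008)
    # base
    base=loc&(abs(z-.012)<.005); 
    gr=px.sum(-1); print('bright base/table',np.median(gr[base]),np.median(gr[loc&(abs(z)<.004)]))
    wh=loc&(gr>(np.median(gr[base])+np.median(gr[loc&(abs(z)<.004)]))/2)
    nlab,lab,st,_=cv2.connectedComponentsWithStats(wh.astype(np.uint8));k=1+st[1:,4].argmax()
    vu=np.argwhere(lab==k)
    X=onplane(f,vu[:,::-1],.012)[:,:2]
    print(" rect base",cv2.minAreaRect((X*1000).astype(np.float32)))
    o=loc&(px[...,0]-px[...,2]>35)&(z>.05)
    uv=np.argwhere(o)[:,::-1];(c,r,a)=cv2.fitEllipse(cv2.convexHull(uv.astype(np.int32))) if len(uv)>5 else (0,0,0)
    print(" collar",len(uv),c,onplane(f,[uv.mean(0),c],.066).round(4).tolist())
    tail=loc&(z>.045)&(P[...,0]<.53)
    print(" tail",tail.sum(),P[tail].mean(0).round(4),cv2.minAreaRect((P[tail][:,:2]*1000).astype(np.float32)))
    dl=(P[...,0]>.36)&(P[...,0]<.56)&(P[...,1]>-.36)&(P[...,1]<-.22)
    for nm,a,b in(("driver",.46,.56),("pick",.36,.46)):
        m=dl&(P[...,0]>a)&(P[...,0]<b)&(z>.035)
        if m.sum()<5: continue
        top=np.percentile(z[m],95)
        q=m&(z>.086) 
        print(nm,m.sum(),top.round(4),P[q].mean(0).round(4),q.sum(), cv2.minAreaRect((P[q][:,:2]*1000).astype(np.float32)))
    hb=dl&(z>.015)&(z<.04)
    print("wells",hb.sum(),cv2.minAreaRect((P[hb][:,:2]*1000).astype(np.float32)))
E
```

```text
t table z near 0.0009571267267255727
bright base/table 412.0 299.0
 rect base ((559.9475708007812, 87.72572326660156), (218.28758239746094, 108.34141540527344), 7.316040992736816)
 collar 51 (246.897216796875, 183.50808715820312) [[0.6187, 0.0937, 0.066], [0.6191, 0.094, 0.066]]
 tail 60 [0.4892 0.0779 0.0567] ((488.3577575683594, 78.73399353027344), (31.760578155517578, 13.691295623779297), 8.275108337402344)
driver 148 0.0999 [ 0.5039 -0.2883  0.097 ] 93 ((503.67657470703125, -289.1763610839844), (22.65941619873047, 23.48346519470215), 78.21074676513672)
pick 99 0.1139 [ 0.4238 -0.2732  0.1074] 63 ((423.93603515625, -277.1790771484375), (25.31853485107422, 22.449724197387695), 88.25505828857422)
wells 220 ((463.89874267578125, -283.93768310546875), (35.84744644165039, 116.933837890625), 82.22348022460938)
s table z near -0.0003663419104988958
bright base/table 477.0 414.0
 rect base ((557.2919311523438, 43.479618072509766), (68.8702392578125, 226.326416015625), 83.01192474365234)
 collar 37 (323.4643249511719, 210.5806427001953) [[0.6221, 0.0887, 0.066], [0.6202, 0.0912, 0.066]]
 tail 64 [0.488  0.0752 0.0529] ((487.9047546386719, 76.88316345214844), (33.91713333129883, 15.960917472839355), 8.097291946411133)
driver 277 0.098 [ 0.5067 -0.292   0.0948] 120 ((504.0873718261719, -290.6110534667969), (23.9093074798584, 26.995885848999023), 81.86206817626953)
pick 204 0.1096 [ 0.4309 -0.2828  0.1011] 101 ((428.56671142578125, -280.8031005859375), (24.351009368896484, 19.4893741607666), 69.28166198730469)
wells 419 ((463.89532470703125, -284.7413330078125), (37.342430114746094, 120.0992202758789), 81.58377838134766)
```

```bash
cat > go.py <<'E'
import sys,numpy as np
from scipy.spatial.transform import Rotation as R
from workcell import telemetry
s=telemetry.observe()
x,y,z,yaw=map(float,sys.argv[1:5])
A=R.from_euler('xyz',s["tool_rot"]);B=R.from_euler('xyz',[180,0,yaw],degrees=True)
d=A.inv().apply(np.array([x,y,z])-s["position"])
print("d_mm",(d*1000).round(1),"turn_deg",np.degrees((A.inv()*B).as_rotvec()).round(1),"clk",round(s["clock"],2),"pos",s["position"].round(4),"rpy",np.degrees(s["tool_rot"]).round(1),"F",s["force"].round(1),"M",s["moment"].round(2),"q",s["qpos"].round(2))
E
python3 go.py 0.482 0.076 0.23 7.5
```

```text
d_mm [ 4.700e+02 -4.934e+02 -4.000e-01] turn_deg [-0.1  0.  17.1] clk 0.1 pos [ 0.2597 -0.5682  0.2292] rpy [-179.9    0.    24.6] F [-0.9 -0.   0.3] M [-0.01 -0.09 -0.03] q [ 1.07  0.52 -0.04  1.6   0.02  1.02 -0.11]
```

```bash
R1='0.05 .028 -.0295 0 0 0 0;0.05 .028 -.0295 0 0 0 0;0.05 .028 -.0295 0 0 0 0;0.05 .028 -.0295 0 0 0 0;0.05 .028 -.0295 0 0 0 0;0.05 .028 -.0295 0 0 0 0;0.05 .028 -.0295 0 0 0 0;0.05 .028 -.0295 0 0 0 0' ; true
python3 -m crank '0.05 .028 -.0295 0 0 0 0;0.05 .028 -.0295 0 0 0 0;0.05 .028 -.0295 0 0 0 0;0.05 .028 -.0295 0 0 0 0;0.05 .028 -.0295 0 0 0 0;0.05 .028 -.0295 0 0 0 0;0.05 .028 -.0295 0 0 0 0;0.05 .028 -.0295 0 0 0 0' 40
python3 -m crank '0.05 .028 -.0295 0 0 0 0;0.05 .028 -.0295 0 0 0 0;0.05 .028 -.0295 0 0 0 0;0.05 .028 -.0295 0 0 0 0;0.05 .028 -.0295 0 0 0 0;0.05 .028 -.0295 0 0 0 0;0.05 .028 -.0295 0 0 0 0;0.05 .028 -.0295 0 0 0 0'
python3 go.py 0.482 0.076 0.12 7.5
```

```text
clock: 0.77
position: [0.3655, -0.2587, 0.2297]
tool_rot: [3.142, 0.0, 0.429]
force: [1.5, -0.1, -0.5]
grip_width: 0.0502
finger_force: 0.0
clock: 1.43
position: [0.4712, 0.0491, 0.2297]
tool_rot: [3.142, -0.0, 0.429]
force: [1.1, -0.8, 0.7]
grip_width: 0.0499
finger_force: 0.0
d_mm [ 21.  -20.  109.7] turn_deg [ 0.  -0.  17.1] clk 1.43 pos [0.4712 0.0491 0.2297] rpy [180.   -0.   24.6] F [ 1.1 -0.8  0.7] M [-0.02 -0.02 -0.02] q [ 0.05  0.3  -0.34  1.97  0.13  0.89 -1.5 ]
```

```bash

python3 -m crank '0.05 .007 -.007 .03 0 0 0;0.05 .007 -.007 .04 0 0 0;0.05 .007 -.006 .03 0 0 0;0.05 0 0 .01 0 0 5.7;0.05 0 0 0 0 0 5.7;0.05 0 0 0 0 0 5.7;0.05 0 0 0 0 0 0;0.05 0 0 0 0 0 0'
python3 go.py 0.482 0.076 0.038 7.5
python3 - <<'E'
from h import *
from workcell import grab_frame
f=grab_frame("scene");np.savez("scene1.npz",**f)
t=grab_frame("top");np.savez("top1.npz",**t)
cv2.imwrite("pics/c2.png",np.hstack([crop(f,240,130,110,125,4.4)[:550],crop(t,215,155,70,125,4.4)[:550]])[:, :800])
E
```

```text
clock: 2.1
position: [0.4818, 0.0742, 0.1196]
tool_rot: [3.141, 0.0, 0.134]
force: [-0.3, -0.0, -0.7]
grip_width: 0.0502
finger_force: 0.0
d_mm [ 0.5 -1.8 81.6] turn_deg [0.  0.  0.2] clk 2.1 pos [0.4818 0.0742 0.1196] rpy [180.    0.    7.7] F [-0.3 -0.  -0.7] M [ 0.04  0.   -0.  ] q [-0.1   0.48 -0.23  2.04  0.17  0.64 -1.88]
```

View pics/c2.png

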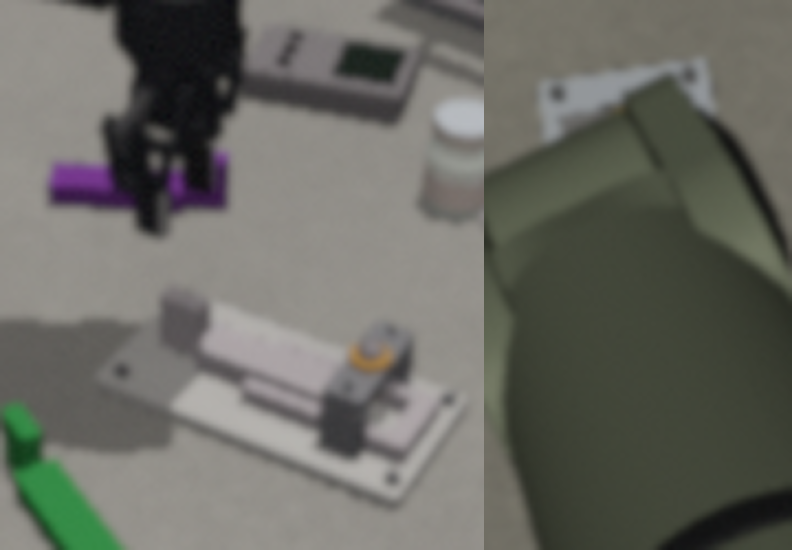

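The gripper hangs above the tail: in the left crop the tail is at (185,320) and the fingers are above it at (150,200). I'll lower and grip.

```bash

python3 -m crank '0.05 0 -.002 .02 0 0 0;0.05 0 0 .025 0 0 0;0.05 0 0 .025 0 0 0;0.05 0 0 .011 0 0 0;0.05 0 0 0 0 0 0;0 0 0 0 0 0 0;0 0 0 0 0 0 0;0 0 0 0 0 0 0' 30
python3 -m crank '0 0 0 0 0 0 0;0 0 0 0 0 0 0;0 .005 0 0 0 0 0;0 .005 0 0 0 0 0;0 .005 0 0 0 0 0;0 .005 0 0 0 0 0;0 0 0 0 0 0 0;0 0 0 0 0 0 0'
python3 go.py 0.523 0.0815 0.038 7.5
```

```text
clock: 2.87
position: [0.4823, 0.0761, 0.0399]
tool_rot: [-3.141, -0.002, 0.13]
force: [-0.8, 1.2, 0.7]
grip_width: 0.0145
finger_force: 0.1
clock: 3.53
position: [0.5011, 0.0783, 0.0399]
tool_rot: [3.141, 0.0, 0.13]
force: [-7.7, -1.1, 14.2]
grip_width: 0.0133
finger_force: 33.5
d_mm [22.1 -0.3  1.9] turn_deg [ 0.  0. -0.] clk 3.53 pos [0.5011 0.0783 0.0399] rpy [180.    0.    7.5] F [-7.7 -1.1 14.2] M [-0.37  1.66  0.05] q [-0.14  0.64 -0.18  2.03  0.23  0.49 -1.93]
```

```bash

python3 -m crank '0 0 0 -.001 0 0 0;0 .004 0 0 0 0 0;0 .004 0 0 0 0 0;0 .004 0 0 0 0 0;0 .004 0 0 0 0 0;0 0 0 0 0 0 0;0 0 0 0 0 0 0;0 0 0 0 0 0 0'
python3 go.py 0.523 0.0815 0.038 7.5
```

```text
clock: 4.2
position: [0.5179, 0.0808, 0.0399]
tool_rot: [-3.142, -0.001, 0.13]
force: [-0.3, -0.7, 4.7]
grip_width: 0.0134
finger_force: 32.1
d_mm [ 5.1 -0.1  1.9] turn_deg [-0. -0. -0.] clk 4.2 pos [0.5179 0.0808 0.0399] rpy [-180.    -0.     7.5] F [-0.3 -0.7  4.7] M [-0.14  0.01  0.01] q [-0.13  0.66 -0.18  1.99  0.23  0.51 -1.92]
```

```bash

python3 -m crank '0 .001 0 -.0004 0 0 0;0 .001 0 0 0 0 0;0 .001 0 0 0 0 0;0 0 0 0 0 0 0;0 .001 0 0 0 0 0;0 0 0 0 0 0 0;0 0 0 0 0 0 0;0 0 0 0 0 0 0'
python3 -m crank '0 .001 0 0 0 0 0;0 0 0 0 0 0 0;0 .001 0 0 0 0 0;0 0 0 0 0 0 0;0 .001 0 0 0 0 0;0 0 0 0 0 0 0;0 0 0 0 0 0 0;0 0 0 0 0 0 0'
python3 go.py 0.523 0.0815 0.038 7.5
```

```text
clock: 4.87
position: [0.5214, 0.0813, 0.0401]
tool_rot: [-3.141, -0.0, 0.13]
force: [0.7, -0.5, -1.9]
grip_width: 0.013
finger_force: 31.4
clock: 5.53
position: [0.5235, 0.0815, 0.0399]
tool_rot: [3.141, 0.001, 0.13]
force: [-5.2, -0.2, 1.0]
grip_width: 0.0129
finger_force: 31.8
d_mm [-0.5 -0.1  1.9] turn_deg [ 0.   0.1 -0. ] clk 5.53 pos [0.5235 0.0815 0.0399] rpy [1.8e+02 1.0e-01 7.5e+00] F [-5.2 -0.2  1. ] M [-0.09  1.03  0.03] q [-0.13  0.66 -0.18  1.97  0.23  0.53 -1.91]
```

```bash

python3 -m crank '0 .0005 0 0 0 0 0;0 0.0005 0 0 0 0 0;0 .0005 0 0 0 0 0;0 0 0 0 0 0 0;0 0 0 0 0 0 0;0 0 0 0 0 0 0;0 0 0 0 0 0 0;0 0 0 0 0 0 0'
python3 go.py 0.523 0.0815 0.038 7.5
```

```text
clock: 6.2
position: [0.5235, 0.0814, 0.0399]
tool_rot: [3.141, 0.004, 0.13]
force: [-15.0, -0.6, 11.1]
grip_width: 0.0131
finger_force: 33.1
d_mm [-0.5 -0.1  1.9] turn_deg [ 0.   0.2 -0. ] clk 6.2 pos [0.5235 0.0814 0.0399] rpy [180.    0.2   7.5] F [-15.   -0.6  11.1] M [-0.14  3.07 -0.04] q [-0.13  0.66 -0.18  1.97  0.23  0.53 -1.91]
```

```bash

python3 -m crank '0 -.001 0 0 0 0 0;0 -.0005 0 0 0 0 0;0.05 0 0 0 0 0 0;0.05 0 0 0 0 0 0;0.05 0 0 0 0 0 0;0.05 0 0 -.02 0 0 0;0.05 0 0 -.04 0 0 0;0.05 0 0 -.04 0 0 0'
python3 -m crank '0.05 0 0 -.04 0 0 -7;0.05 0 0 -.04 0 0 -7;0.05 0 0 0 0 0 -7;0.05 0 0 0 0 0 -7;0.05 0 0 0 0 0 -7;0.05 0 0 0 0 0 -7;0.05 0 0 0 0 0 -7;0.05 0 0 0 0 0 -7'
python3 go.py 0.504 -0.290 0.20 170
```

```text
clock: 6.87
position: [0.5235, 0.0816, 0.1406]
tool_rot: [-3.141, 0.002, 0.131]
force: [1.5, 0.6, 0.2]
grip_width: 0.05
finger_force: 0.0
clock: 7.53
position: [0.5245, 0.0816, 0.2203]
tool_rot: [3.141, -0.0, 1.114]
force: [-0.5, 0.7, -0.2]
grip_width: 0.0504
finger_force: 0.0
d_mm [-342.5  145.7   20.2] turn_deg [   0.     0.  -106.2] clk 7.53 pos [0.5245 0.0816 0.2203] rpy [180.   -0.   63.8] F [-0.5  0.7 -0.2] M [ 0.02  0.01 -0.01] q [ 0.1   0.42 -0.49  1.84  0.24  0.94 -0.95]
```

```bash

python3 -m crank '0.05 -.038 .016 0 0 0 0;0.05 -.038 .016 0 0 0 0;0.05 -.038 .016 0 0 0 0;0.05 -.038 .016 0 0 0 0;0.05 -.038 .016 0 0 0 0;0.05 -.038 .016 0 0 0 0;0.05 -.038 .016 0 0 0 0;0.05 -.038 .016 0 0 0 0'
python3 -m crank '0.05 -.038 .018 0.02 0 0 0;0.05 0 0 0 0 0 -7;0.05 0 0 0 0 0 -7;0.05 0 0 0 0 0 -7;0.05 0 0 0 0 0 -7;0.05 0 0 0 0 0 -7;0.05 0 0 0 0 0 -7;0.05 0 0 0 0 0 -7'
python3 -m crank '0.05 0 0 0 0 0 -7;0.05 0 0 0 0 0 -7;0.05 0 0 0 0 0 -7;0.05 0 0 0 0 0 -7;0.05 0 0 0 0 0 -7;0.05 0 0 0 0 0 -7;0.05 0 0 0 0 0 -7;0.05 0 0 0 0 0 -7'
python3 go.py 0.504 -0.290 0.072 170
python3 - <<'E'
from h import *
from workcell import grab_frame
f=grab_frame("scene");np.savez("scene2.npz",**f)
t=grab_frame("top");np.savez("top2.npz",**t)
g=np.hstack([crop(f,125,160,100,140,4),crop(f,250,170,100,140,4)])
cv2.imwrite("pics/c3.png",np.clip(g*1.5,0,255).astype(np.uint8))
E
```

```text
clock: 8.2
position: [0.5025, -0.2498, 0.2204]
tool_rot: [3.141, 0.0, 1.108]
force: [0.9, -0.5, -0.5]
grip_width: 0.0499
finger_force: 0.0
clock: 8.87
position: [0.5023, -0.2853, 0.2023]
tool_rot: [3.141, 0.0, 1.969]
force: [-0.3, -0.5, 0.1]
grip_width: 0.0495
finger_force: 0.0
clock: 9.53
position: [0.5023, -0.2854, 0.2023]
tool_rot: [-3.141, 0.0, 2.946]
force: [0.0, -0.5, 0.2]
grip_width: 0.05
finger_force: 0.0
d_mm [ -2.6  -4.1 130.3] turn_deg [-0.   0.  -1.2] clk 9.53 pos [ 0.5023 -0.2854  0.2023] rpy [-180.     0.   168.8] F [ 0.  -0.5  0.2] M [-0.02  0.    0.04] q [ 0.98  0.59 -0.82  1.73  0.49  1.04  1.36]
```

View pics/c3.png

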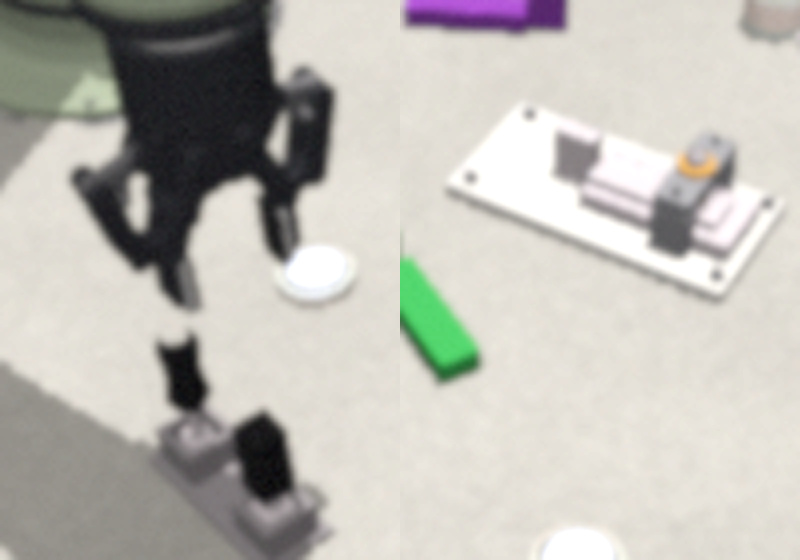

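The right crop shows the block home, with its front under the bridge at (700,190). The left crop shows the fingers above the square-handled driver, which is at (262,455). I'll go down on it.

```bash

python3 -m crank '0.05 -.0026 -.0041 .03 0 0 -1.2;0.05 0 0 .04 0 0 0;0.05 0 0 .035 0 0 0;0.05 0 0 .025 0 0 0;0.05 0 0 0 0 0 0;0 0 0 0 0 0 0;0 0 0 0 0 0 0;0 0 0 0 0 0 0' 40
python3 -m crank '0 0 0 0 0 0 0;0 0 0 0 0 0 0;0 0 0 0 0 0 0;0 0 0 -.01 0 0 0;0 0 0 -.03 0 0 0;0 0 0 -.03 0 0 0;0 0 0 -.03 0 0 0;0 0 0 0 0 0 0'
python3 go.py 0.6193 0.094 0.20 170
```

```text
clock: 10.3
position: [0.5049, -0.2901, 0.0742]
tool_rot: [-3.141, 0.003, 2.96]
force: [-0.4, -0.6, -1.2]
grip_width: 0.0235
finger_force: 39.2
clock: 10.97
position: [0.5061, -0.2904, 0.1787]
tool_rot: [-3.139, 0.007, 2.961]
force: [1.1, -0.2, -1.4]
grip_width: 0.0235
finger_force: 40.0
d_mm [-42.3 398.4 -22. ] turn_deg [-0.1  0.4 -0.4] clk 10.97 pos [ 0.5061 -0.2904  0.1787] rpy [-179.9    0.4  169.6] F [ 1.1 -0.2 -1.4] M [-0.02 -0.07 -0.04] q [ 0.97  0.62 -0.8   1.74  0.53  1.    1.36]
```

```bash

python3 -m crank '0 -.004 .039 -.005 0 0 0;0 -.004 .0395 -.005 0 0 0;0 -.004 .0395 -.005 0 0 0;0 -.004 .0395 0 0 0 0;0 -.004 .0395 0 0 0 0;0 -.004 .0395 0 0 0 0;0 -.004 .0395 0 0 0 0;0 -.004 .0395 0 0 0 0'
python3 -m crank '0 -.004 .0395 0 0 0 0;0 -.004 .0395 0 0 0 0;0 0 0 0 0 0 0;0 0 0 0 0 0 0;0 0 0 0 0 0 0;0 0 0 0 0 0 0;0 0 0 0 0 0 0;0 0 0 0 0 0 0'
python3 go.py 0.6195 0.094 0.19 170
python3 - <<'E'
from h import *
from workcell import grab_frame
f=grab_frame("scene");np.savez("scene3.npz",**f)
g=crop(f,280,130,90,95,6)
cv2.imwrite("pics/c4.png",np.clip(g*1.6,0,255).astype(np.uint8))
E
```

```text
clock: 11.63
position: [0.5922, 0.0166, 0.1882]
tool_rot: [-3.141, 0.001, 2.961]
force: [0.8, -0.4, -2.0]
grip_width: 0.023
finger_force: 40.0
clock: 12.3
position: [0.614, 0.0899, 0.1874]
tool_rot: [-3.141, 0.0, 2.96]
force: [-0.5, -0.4, -1.4]
grip_width: 0.0231
finger_force: 40.2
d_mm [-4.6  5.  -2.6] turn_deg [-0.   0.  -0.4] clk 12.3 pos [0.614  0.0899 0.1874] rpy [-180.     0.   169.6] F [-0.5 -0.4 -1.4] M [ 0.01  0.   -0.03] q [ 0.28  0.68 -0.8   1.63  0.54  1.08  0.71]
```

View pics/c4.png

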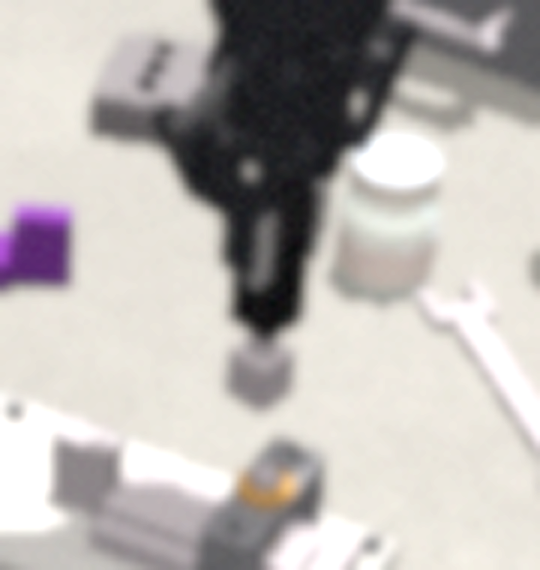

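```bash

python3 -m crank '0 -.0046 .005 0 0 0 0;0 0 0 .015 0 0 0;0 0 0 .015 0 0 0;0 0 0 .005 0 0 0;0 0 0 .002 0 0 0;0 0 0 .002 0 0 0;0 0 0 0 0 0 0;0 0 0 0 0 0 0'
python3 go.py 0.6195 0.094 0.141 170
python3 -m crank '0 0 0 .001 0 0 0;0 0 0 .001 0 0 0;0 0 0 .001 0 0 0;0 0 0 .001 0 0 0;0 0 0 .001 0 0 0;0 0 0 .001 0 0 0;0 0 0 0 0 0 0;0 0 0 0 0 0 0'
python3 go.py 0.6195 0.094 0.135 170
```

```text
clock: 13.02
position: [0.6197, 0.0954, 0.1488]
tool_rot: [3.141, 0.001, 2.961]
force: [0.7, -0.5, -2.0]
grip_width: 0.0234
finger_force: 40.2
d_mm [-0.  -1.4  7.8] turn_deg [ 0.   0.  -0.3] clk 13.02 pos [0.6197 0.0954 0.1488] rpy [180.    0.  169.7] F [ 0.7 -0.5 -2. ] M [ 0.02 -0.03 -0.03] q [ 0.25  0.73 -0.78  1.64  0.58  1.02  0.68]
clock: 13.68
position: [0.6194, 0.0953, 0.1422]
tool_rot: [-3.142, -0.0, 2.961]
force: [-0.5, 0.4, -1.4]
grip_width: 0.0235
finger_force: 40.2
d_mm [-0.3 -1.3  7.2] turn_deg [-0.  -0.  -0.3] clk 13.68 pos [0.6194 0.0953 0.1422] rpy [-180.    -0.   169.7] F [-0.5  0.4 -1.4] M [-0.04 -0.04 -0.02] q [ 0.25  0.73 -0.77  1.64  0.59  1.01  0.67]
```

```bash

python3 -m crank '0 0 0 .001 0 0 0;0 0 0 .001 0 0 0;0 0 0 .001 0 0 0;0 0 0 .001 0 0 0;0 0 0 .001 0 0 0;0 0 0 0 0 0 0;0 0 0 0 0 0 0;0 0 0 0 0 0 0'
python3 go.py 0.6195 0.094 0.135 170
```

```text
clock: 14.35
position: [0.6193, 0.095, 0.137]
tool_rot: [-3.141, -0.0, 2.961]
force: [0.7, -2.3, -2.2]
grip_width: 0.0227
finger_force: 40.1
d_mm [-0.3 -1.   2. ] turn_deg [-0.  -0.  -0.3] clk 14.35 pos [0.6193 0.095  0.137 ] rpy [-180.    -0.   169.7] F [ 0.7 -2.3 -2.2] M [-0.88 -0.25 -0.03] q [ 0.25  0.74 -0.77  1.65  0.59  1.    0.67]
```

```bash

python3 -m crank '0 -.0003 -.001 0 0 0 0;0 0 0 .001 0 0 0;0 0 0 .001 0 0 0;0 0 0 .001 0 0 0;0 0 0 .001 0 0 0;0 0 0 0 0 0 0;0 0 0 0 0 0 0;0 0 0 0 0 0 0'
python3 go.py 0.6195 0.094 0.135 170
```

```text
clock: 15.02
position: [0.6202, 0.0948, 0.135]
tool_rot: [3.141, 0.002, 2.961]
force: [-4.7, -2.6, 23.6]
grip_width: 0.0234
finger_force: 43.8
d_mm [ 0.6 -0.9  0. ] turn_deg [ 0.   0.1 -0.3] clk 15.02 pos [0.6202 0.0948 0.135 ] rpy [1.800e+02 1.000e-01 1.697e+02] F [-4.7 -2.6 23.6] M [-0.73  1.33  0.01] q [ 0.25  0.74 -0.77  1.65  0.59  0.99  0.67]
```

```bash

python3 -m crank '0 .0004 -.0004 -.0018 0 0 0;0 0 0 0 0 0 0;0 0 0 0 0 0 2;0 0 0 0 0 0 2;0 0 0 0 0 0 2;0 0 0 0 0 0 2;0 0 0 0 0 0 0;0 0 0 0 0 0 0'
python3 go.py 0.6195 0.094 0.135 170
python3 -m crank '0 0 0 0 0 0 2;0 0 0 0 0 0 2;0 0 0 0 0 0 2;0 0 0 0 0 0 2;0 0 0 0 0 0 0;0 0 0 0 0 0 0;0 0 0 0 0 0 0;0 0 0 0 0 0 0'
python3 go.py 0.6195 0.094 0.135 170
```

```text
clock: 15.68
position: [0.6192, 0.0943, 0.1351]
tool_rot: [3.141, 0.0, 2.823]
force: [0.3, 1.2, 2.4]
grip_width: 0.0232
finger_force: 41.0
d_mm [-0.4 -0.2  0.1] turn_deg [ 0.   0.  -8.3] clk 15.68 pos [0.6192 0.0943 0.1351] rpy [180.    0.  161.7] F [0.3 1.2 2.4] M [ 0.26 -0.23 -0.02] q [ 0.23  0.73 -0.74  1.65  0.57  0.98  0.55]
clock: 16.35
position: [0.6192, 0.0941, 0.1351]
tool_rot: [3.141, 0.0, 2.683]
force: [0.6, 1.4, 3.9]
grip_width: 0.0231
finger_force: 41.3
d_mm [-0.3  0.   0.1] turn_deg [  0.    0.  -16.3] clk 16.35 pos [0.6192 0.0941 0.1351] rpy [180.    0.  153.7] F [0.6 1.4 3.9] M [ 0.34 -0.16  0.  ] q [ 0.21  0.72 -0.7   1.65  0.54  0.97  0.43]
```

```bash

python3 -m crank '0 0 0 0 0 0 1;0 0 0 0 0 0 1;0 0 0 0 0 0 1;0 0 0 0 0 0 1;0 0 0 0 0 0 1;0 0 0 0 0 0 1;0 0 0 0 0 0 1;0 0 0 0 0 0 1'
python3 go.py 0.6195 0.094 0.135 170
python3 -m crank '0 0 0 0 0 0 1;0 0 0 0 0 0 1;0 0 0 0 0 0 1;0 0 0 0 0 0 1;0 0 0 0 0 0 1;0 0 0 0 0 0 1;0 0 0 0 0 0 1;0 0 0 0 0 0 1'
python3 go.py 0.6195 0.094 0.135 170
```

```text
clock: 17.02
position: [0.6192, 0.094, 0.1351]
tool_rot: [3.141, 0.0, 2.543]
force: [0.8, 0.5, 4.5]
grip_width: 0.0234
finger_force: 41.3
d_mm [-0.3  0.2  0.1] turn_deg [  0.    0.  -24.3] clk 17.02 pos [0.6192 0.094  0.1351] rpy [180.    0.  145.7] F [0.8 0.5 4.5] M [ 0.05 -0.04  0.06] q [ 0.19  0.71 -0.67  1.65  0.52  0.96  0.31]
clock: 17.68
position: [0.6192, 0.0941, 0.1351]
tool_rot: [3.141, -0.0, 2.403]
force: [1.0, 0.9, 4.9]
grip_width: 0.0229
finger_force: 41.2
d_mm [-0.3  0.1  0.1] turn_deg [  0.    0.  -32.3] clk 17.68 pos [0.6192 0.0941 0.1351] rpy [180.   -0.  137.7] F [1.  0.9 4.9] M [ 0.33 -0.29  0.06] q [ 0.17  0.7  -0.64  1.65  0.49  0.95  0.19]
```

```bash

python3 -m crank '0 0 0 0 0 0 7;0 0 0 0 0 0 7;0 0 0 0 0 0 7;0 0 0 0 0 0 7;0 0 0 0 0 0 7;0 0 0 0 0 0 7;0 0 0 0 0 0 7;0 0 0 0 0 0 7'
python3 go.py 0.6195 0.094 0.135 80
```

```text
clock: 18.35
position: [0.6193, 0.094, 0.1351]
tool_rot: [3.141, -0.0, 1.421]
force: [1.8, 0.8, 3.4]
grip_width: 0.0232
finger_force: 41.1
d_mm [0.  0.2 0.1] turn_deg [ 0.  -0.   1.4] clk 18.35 pos [0.6193 0.094  0.1351] rpy [180.   -0.   81.4] F [1.8 0.8 3.4] M [ 0.25 -0.32  0.09] q [ 0.02  0.66 -0.4   1.66  0.31  0.88 -0.65]
```

```bash

python3 -m crank '0.05 0 0 0 0 0 0;0.05 0 0 0 0 0 0;0.05 0 0 -.02 0 0 0;0.05 0 0 -.04 0 0 0;0.05 0 0 -.01 0 0 0;0.05 -.009 -.031 0 0 0 0;0.05 -.009 -.031 0 0 0 0;0.05 -.009 -.031 0 0 0 0'
python3 -m crank '0.05 0 0 0 0 0 -7;0.05 0 0 0 0 0 -7;0.05 0 0 .02 0 0 -7;0.05 0 0 .02 0 0 -7;0.05 0 0 .02 0 0 -7;0.05 0 0 .02 0 0 -7;0.05 0 0 0.02 0 0 -7;0.05 0 0 0 0 0 -7'
python3 -m crank '0.05 0 0 0 0 0 -7;0.05 0 0 0 0 0 -7;0.05 0 0 0 0 0 -7;0.05 0 0 0 0 0 -7;0.05 0 0 0 0 0 -7;0.05 0 0 0 0 0 -7;0.05 0 0 0 0 0 -7;0.05 0 0 0 0 0 0'
python3 go.py 0.5232 0.0814 0.040 187.5
python3 - <<'E'
from h import *
from workcell import grab_frame
f=grab_frame("scene");np.savez("scene4.npz",**f)
g=crop(f,265,130,100,110,5)
cv2.imwrite("pics/c5.png",np.clip(g*1.6,0,255).astype(np.uint8))
E
```

```text
clock: 19.02
position: [0.5216, 0.0803, 0.2047]
tool_rot: [-3.141, 0.0, 1.43]
force: [1.4, -0.6, -0.0]
grip_width: 0.05
finger_force: 0.0
clock: 19.68
position: [0.5215, 0.0802, 0.1018]
tool_rot: [-3.139, -0.003, 2.414]
force: [-0.7, -0.7, -0.7]
grip_width: 0.0499
finger_force: 0.0
clock: 20.35
position: [0.5231, 0.0804, 0.1048]
tool_rot: [3.141, -0.0, -3.015]
force: [0.1, -0.1, 0.0]
grip_width: 0.0502
finger_force: 0.0
d_mm [-0.2  1.  64.8] turn_deg [ 0.  -0.  -0.3] clk 20.35 pos [0.5231 0.0804 0.1048] rpy [ 180.    -0.  -172.8] F [ 0.1 -0.1  0. ] M [ 0.02 -0.   -0.01] q [ 0.33  0.68 -0.83  1.93  0.67  0.84  0.83]
```

View pics/c5.png

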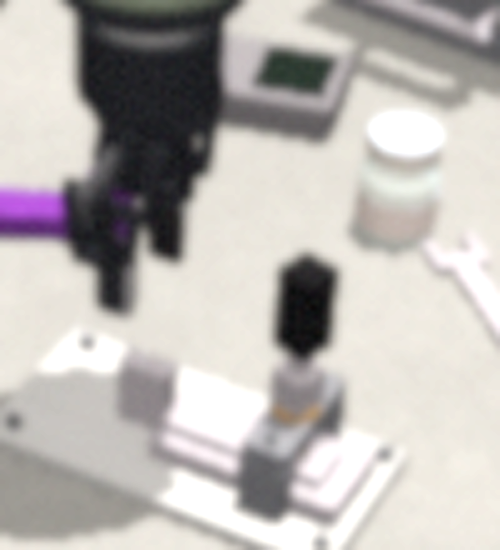

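The driver stands upright and seated on the collar at (300,385) in the crop. The open fingers are above the tail at (145,385). I'll grip and do the drag test.

```bash

python3 -m crank '0.05 0 .001 .02 0 0 0;0.05 0 0 .025 0 0 0;0.05 0 0 .0195 0 0 0;0.05 0 0 0 0 0 0;0 0 0 0 0 0 0;0 0 0 0 0 0 0;0 0 0 0 0 0 0;0 0 0 0 0 0 0' 30
python3 -m crank '0 0 0 0 0 0 0;0 0.0005 0 0 0 0 0;0 0.0005 0 0 0 0 0;0 .0005 0 0 0 0 0;0 .0005 0 0 0 0 0;0 .0005 0 0 0 0 0;0 .0005 0 0 0 0 0;0 .0005 0 0 0 0 0'
python3 go.py 0.5232 0.0814 0.040 187.5
```

```text
clock: 21.07
position: [0.5237, 0.0818, 0.0418]
tool_rot: [-3.141, 0.002, -3.026]
force: [-1.8, 0.1, 5.9]
grip_width: 0.0132
finger_force: 30.4
clock: 21.73
position: [0.5213, 0.0817, 0.0418]
tool_rot: [3.141, 0.004, -3.026]
force: [6.3, 0.1, 7.0]
grip_width: 0.0133
finger_force: 30.5
d_mm [-1.9 -0.5  1.8] turn_deg [ 0.   0.2 -0.9] clk 21.73 pos [0.5213 0.0817 0.0418] rpy [ 180.     0.2 -173.4] F [6.3 0.1 7. ] M [ 0.2  -1.42 -0.04] q [ 0.26  0.76 -0.74  1.96  0.78  0.72  0.73]
```

```bash

python3 -m crank '0 0.0005 0 -.0007 0 0 0;0 0.0005 0 0 0 0 0;0 0.0005 0 0 0 0 0;0 .0005 0 0 0 0 0;0 .0005 0 0 0 0 0;0 .0005 0 0 0 0 0;0 .0005 0 0 0 0 0;0 .0005 0 0 0 0 0'
python3 go.py 0.5232 0.0814 0.040 187.5
```

```text
clock: 22.4
position: [0.5165, 0.0811, 0.0418]
tool_rot: [3.141, 0.002, -3.025]
force: [5.9, 0.7, 5.8]
grip_width: 0.0127
finger_force: 30.4
d_mm [-6.7 -0.4  1.8] turn_deg [ 0.   0.1 -0.8] clk 22.4 pos [0.5165 0.0811 0.0418] rpy [ 1.800e+02  1.000e-01 -1.733e+02] F [5.9 0.7 5.8] M [ 0.11 -1.24  0.02] q [ 0.26  0.76 -0.74  1.97  0.78  0.72  0.72]
```

```bash

python3 -m crank '0 -.0015 0 -.0006 0 0 0;0 -.0015 0 0 0 0 0;0 -.0015 0 0 0 0 0;0 -.0015 0 0 0 0 0;0 -.0015 0 0 0 0 0;0 -.0010 0 0 0 0 0;0 -.0005 0 0 0 0 0;0 0 0 0 0 0 0'
python3 go.py 0.5232 0.0814 0.040 187.5
```

```text
clock: 23.07
position: [0.523, 0.0817, 0.0418]
tool_rot: [-3.141, -0.003, -3.025]
force: [-11.1, -1.6, 14.8]
grip_width: 0.0131
finger_force: 31.6
d_mm [-0.1 -0.3  1.8] turn_deg [-0.  -0.2 -0.8] clk 23.07 pos [0.523  0.0817 0.0418] rpy [-180.    -0.2 -173.3] F [-11.1  -1.6  14.8] M [-0.25  2.28 -0.  ] q [ 0.26  0.77 -0.74  1.95  0.77  0.74  0.74]
```

```bash

python3 -m crank '0 0 0 -.0008 0 0 0;0 -.0005 0 0 0 0 0;0 -.0005 0 0 0 0 0;0 -.0005 0 0 0 0 0;0 0 0 0 0 0 0;0 0 0 0 0 0 0;0 0 0 0 0 0 0;0 0 0 0 0 0 0'
python3 go.py 0.5232 0.0814 0.040 187.5
python3 -m crank '0 .0012 0 0 0 0 0;0.05 0 0 0 0 0 0;0.05 0 0 0 0 0 0;0.05 0 0 -.01 0 0 0;0.05 0 0 -.03 0 0 0;0.05 0 0 -.04 0 0 0;0.05 0 0 -.04 0 0 5;0.05 0 0 -.04 0 0 5'
python3 go.py 0.6193 0.094 0.20 171.4
```

```text
clock: 23.73
position: [0.5238, 0.0815, 0.0419]
tool_rot: [-3.141, -0.004, -3.025]
force: [-12.6, -0.8, 4.4]
grip_width: 0.0133
finger_force: 30.2
d_mm [0.6 0.  1.9] turn_deg [-0.1 -0.3 -0.8] clk 23.73 pos [0.5238 0.0815 0.0419] rpy [-179.9   -0.3 -173.3] F [-12.6  -0.8   4.4] M [-0.33  2.62  0.02] q [ 0.26  0.77 -0.74  1.95  0.77  0.74  0.74]
clock: 24.4
position: [0.5243, 0.0823, 0.2051]
tool_rot: [3.14, -0.001, 3.081]
force: [1.5, 0.6, -0.7]
grip_width: 0.0501
finger_force: 0.0
d_mm [-94.1  17.4   5. ] turn_deg [ 0.1 -0.   5.1] clk 24.4 pos [0.5243 0.0823 0.2051] rpy [179.9  -0.  176.5] F [ 1.5  0.6 -0.7] M [-0.05 -0.01 -0.02] q [ 0.38  0.53 -0.89  1.84  0.49  1.    0.8 ]
```

```bash

python3 -m crank '0.05 -.0313 .0058 0 0 0 0;0.05 -.0313 .0058 0 0 0 0;0.05 -.0315 .0058 0 0 0 0;0.05 0 0 0 0 0 5.1;0.05 0 0 .02 0 0 0;0.05 0 0 .025 0 0 0;0.05 0 0 .02 0 0 0;0.05 0 0 .005 0 0 0'
python3 -m crank '0 0 0 0 0 0 0;0 0 0 0 0 0 0;0 0 0 0 0 0 0;0 0 0 0 0 0 0;0 0 0 0 0 0 4;0 0 0 0 0 0 4;0 0 0 0 0 0 4;0 0 0 0 0 0 4' 40
python3 go.py 0.6193 0.094 0.135 103
```

```text
clock: 25.07
position: [0.6186, 0.0935, 0.1305]
tool_rot: [-3.141, -0.003, 2.995]
force: [0.9, -0.3, -0.6]
grip_width: 0.0501
finger_force: 0.0
clock: 25.73
position: [0.6203, 0.094, 0.1341]
tool_rot: [3.141, 0.002, 2.712]
force: [-1.8, -0.6, 6.8]
grip_width: 0.0228
finger_force: 41.5
d_mm [ 0.9 -0.4 -0.9] turn_deg [ 0.1  0.1 52.4] clk 25.73 pos [0.6203 0.094  0.1341] rpy [1.799e+02 1.000e-01 1.554e+02] F [-1.8 -0.6  6.8] M [-0.13  0.43  0.16] q [ 0.21  0.72 -0.7   1.65  0.55  0.97  0.45]
```

```bash

python3 -m crank '0 .0005 0 -.0003 0 0 3;0 0 0 0 0 0 3;0 0 0 0 0 0 3;0 0 0 0 0 0 3;0 0 0 0 0 0 3;0 0 0 0 0 0 3;0 0 0 0 0 0 3;0 0 0 0 0 0 3'
python3 go.py 0.6193 0.094 0.135 103
```

```text
clock: 26.4
position: [0.6199, 0.0938, 0.1341]
tool_rot: [3.14, 0.001, 2.294]
force: [0.4, -1.7, 4.1]
grip_width: 0.0233
finger_force: 41.0
d_mm [ 0.5 -0.3 -0.9] turn_deg [ 0.1  0.  28.4] clk 26.4 pos [0.6199 0.0938 0.1341] rpy [1.799e+02 1.000e-01 1.314e+02] F [ 0.4 -1.7  4.1] M [-0.39  0.2   0.11] q [ 0.15  0.7  -0.6   1.66  0.47  0.94  0.09]
```

```bash

python3 -m crank '0 0 0 0 0 0 4;0 0 0 0 0 0 4;0 0 0 0 0 0 4;0 0 0 0 0 0 4;0 0 0 0 0 0 4;0 0 0 0 0 0 4;0 0 0 0 0 0 4;0 0 0 0 0 0 0'
python3 go.py 0.6193 0.094 0.135 103
python3 -m crank '0.05 0 0 0 0 0 0;0.05 0 0 0 0 0 0;0.05 0 0 -.02 0 0 0;0.05 0 0 -.04 0 0 0;0.05 0 0 -.01 0 0 0;0.05 0 0 0 0 0 0;0.05 0 0 0 0 0 0;0.05 0 0 0 0 0 0'
python3 go.py 0.5233 0.0815 0.20 187
```

```text
clock: 27.07
position: [0.6196, 0.0938, 0.1341]
tool_rot: [3.14, 0.001, 1.804]
force: [-1.6, -3.2, 7.5]
grip_width: 0.0229
finger_force: 41.5
d_mm [ 0.2 -0.3 -0.9] turn_deg [0.1 0.  0.3] clk 27.07 pos [0.6196 0.0938 0.1341] rpy [179.9   0.  103.3] F [-1.6 -3.2  7.5] M [-0.67  0.61 -0.04] q [ 0.08  0.67 -0.48  1.66  0.38  0.9  -0.32]
clock: 27.73
position: [0.6191, 0.0939, 0.2024]
tool_rot: [-3.141, -0.0, 1.808]
force: [0.3, -1.3, 0.3]
grip_width: 0.0496
finger_force: 0.0
d_mm [ 10.5 -96.    2.5] turn_deg [ -0.   -0.  -83.4] clk 27.73 pos [0.6191 0.0939 0.2024] rpy [-180.    -0.   103.6] F [ 0.3 -1.3  0.3] M [ 0.01  0.02 -0.02] q [ 0.1   0.59 -0.52  1.6   0.33  1.03 -0.28]
```

```bash

python3 -m crank '0.05 .0035 -.032 0 0 0 0;0.05 .0035 -.032 0 0 0 0;0.05 .0035 -.032 0 0 0 0;0.05 0 0 .02 0 0 -7;0.05 0 0 .02 0 0 -7;0.05 0 0 .02 0 0 -7;0.05 0 0 .02 0 0 -7;0.05 0 0 .02 0 0 -7'
python3 -m crank '0.05 0 0 0 0 0 -7;0.05 0 0 0 0 0 -7;0.05 0 0 0 0 0 -7;0.05 0 0 0 0 0 -7;0.05 0 0 0 0 0 -7;0.05 0 0 0 0 0 -7;0.05 0 0 0 0 0 -6.4;0.05 0 0 0 0 0 0'
python3 go.py 0.5233 0.0815 0.0420 187
```

```text
clock: 28.4
position: [0.523, 0.0817, 0.1013]
tool_rot: [-3.141, -0.001, 2.425]
force: [0.8, -0.2, -0.1]
grip_width: 0.0499
finger_force: 0.0
clock: 29.07
position: [0.523, 0.0816, 0.102]
tool_rot: [3.141, -0.002, -3.014]
force: [-0.3, -0.2, -0.3]
grip_width: 0.0503
finger_force: 0.0
d_mm [-0.4 -0.2 60. ] turn_deg [ 0.1 -0.1  0.3] clk 29.07 pos [0.523  0.0816 0.102 ] rpy [ 1.799e+02 -1.000e-01 -1.727e+02] F [-0.3 -0.2 -0.3] M [-0.04  0.03  0.04] q [ 0.32  0.68 -0.83  1.93  0.68  0.84  0.83]
```

```bash

python3 -m crank '0.05 0 0 .02 0 0 0;0.05 0 0 .025 0 0 0;0.05 0 0 .015 0 0 0;0.05 0 0 0 0 0 0;0 0 0 0 0 0 0;0 0 0 0 0 0 0;0 0 0 0 0 0 0;0 0 0 0 0 0 0' 30
python3 go.py 0.5233 0.0815 0.0420 187
python3 -m crank '0 0 0 0 0 0 0;0 0.0005 0 0 0 0 0;0 0.0005 0 0 0 0 0;0 .0005 0 0 0 0 0;0 .0005 0 0 0 0 0;0 .0005 0 0 0 0 0;0 .0005 0 0 0 0 0;0 .0005 0 0 0 0 0'
python3 go.py 0.5232 0.0814 0.040 187.5
```

```text
clock: 29.73
position: [0.524, 0.0818, 0.044]
tool_rot: [-3.141, 0.001, -3.021]
force: [-0.6, 0.0, 4.4]
grip_width: 0.0135
finger_force: 30.2
d_mm [ 0.7 -0.2  2. ] turn_deg [-0.   0.1 -0.1] clk 29.73 pos [0.524  0.0818 0.044 ] rpy [-1.800e+02  1.000e-01 -1.731e+02] F [-0.6  0.   4.4] M [-0.01  0.28 -0.02] q [ 0.27  0.77 -0.75  1.95  0.78  0.74  0.74]
clock: 30.4
position: [0.5216, 0.0816, 0.0439]
tool_rot: [3.141, 0.003, -3.021]
force: [6.3, 0.2, 4.9]
grip_width: 0.0129
finger_force: 30.1
d_mm [-1.5 -0.4  4. ] turn_deg [ 0.   0.2 -0.6] clk 30.4 pos [0.5216 0.0816 0.0439] rpy [ 180.     0.2 -173.1] F [6.3 0.2 4.9] M [ 0.1  -1.44  0.08] q [ 0.27  0.76 -0.75  1.96  0.78  0.73  0.73]
```

```bash

python3 -m crank '0 0.0005 0 -.0006 0 0 0;0 0.0005 0 0 0 0 0;0 0.0005 0 0 0 0 0;0 .0005 0 0 0 0 0;0 .0005 0 0 0 0 0;0 .0005 0 0 0 0 0;0 .0005 0 0 0 0 0;0 .0005 0 0 0 0 0'
python3 go.py 0.5232 0.0814 0.040 187.5
```

```text
clock: 31.07
position: [0.5168, 0.0809, 0.044]
tool_rot: [3.141, 0.002, -3.02]
force: [6.0, 0.1, 2.3]
grip_width: 0.0129
finger_force: 30.0
d_mm [-6.4 -0.3  4. ] turn_deg [ 0.   0.1 -0.6] clk 31.07 pos [0.5168 0.0809 0.044 ] rpy [ 1.800e+02  1.000e-01 -1.731e+02] F [6.  0.1 2.3] M [ 0.08 -1.22 -0.04] q [ 0.27  0.76 -0.75  1.97  0.78  0.73  0.73]
```

```bash

python3 -m crank '0 -0.0005 0 -.0003 0 0 0;0 -0.0005 0 0 0 0 0;0 -0.0005 0 0 0 0 0;0 -.0005 0 0 0 0 0;0 -.0005 0 0 0 0 0;0 -.0005 0 0 0 0 0;0 -.0004 0 0 0 0 0;0 -.0004 0 0 0 0 0'
python3 go.py 0.5232 0.0814 0.040 187.5
python3 -m crank '0 -0.0003 0 0 0 0 0;0 -0.0003 0 0 0 0 0;0 -0.0003 0 0 0 0 0;0 -.0003 0 0 0 0 0;0 -.0003 0 0 0 0 0;0 0 0 0 0 0 0;0 0 0 0 0 0 0;0 0 0 0 0 0 0'
python3 go.py 0.5232 0.0814 0.040 187.5
```

```text
clock: 31.73
position: [0.517, 0.0809, 0.0439]
tool_rot: [-3.14, -0.005, -3.02]
force: [-20.0, -2.5, 26.8]
grip_width: 0.0131
finger_force: 32.9
d_mm [-6.2 -0.2  3.9] turn_deg [-0.1 -0.3 -0.5] clk 31.73 pos [0.517  0.0809 0.0439] rpy [-179.9   -0.3 -173. ] F [-20.   -2.5  26.8] M [-0.5   4.43 -0.01] q [ 0.27  0.76 -0.75  1.97  0.78  0.74  0.74]
clock: 32.4
position: [0.5186, 0.0811, 0.0439]
tool_rot: [-3.14, -0.005, -3.02]
force: [-20.2, -1.7, 24.7]
grip_width: 0.0132
finger_force: 32.7
d_mm [-4.6 -0.2  3.9] turn_deg [-0.1 -0.3 -0.5] clk 32.4 pos [0.5186 0.0811 0.0439] rpy [-179.9   -0.3 -173. ] F [-20.2  -1.7  24.7] M [-0.52  4.21  0.03] q [ 0.27  0.76 -0.75  1.96  0.77  0.74  0.74]
```

```bash

python3 -m crank '0 0 0 -.001 0 0 0;0 0 0 -.001 0 0 0;0 -0.0005 0 0 0 0 0;0 -.0005 0 0 0 0 0;0 -.0005 0 0 0 0 0;0 -.0005 0 0 0 0 0;0 -.0005 0 0 0 0 0;0 -.0005 0 0 0 0 0'
python3 go.py 0.5232 0.0814 0.040 187.5
```

```text
clock: 33.07
position: [0.5243, 0.0818, 0.0457]
tool_rot: [-3.142, -0.0, -3.02]
force: [-3.8, -1.4, -4.7]
grip_width: 0.0127
finger_force: 29.2
d_mm [ 1.1 -0.2  5.7] turn_deg [-0.  -0.  -0.5] clk 33.07 pos [0.5243 0.0818 0.0457] rpy [-180.   -0. -173.] F [-3.8 -1.4 -4.7] M [-0.13  1.01 -0.05] q [ 0.27  0.76 -0.75  1.95  0.77  0.74  0.74]
```

```bash

python3 -m crank '0 0 0 .0007 0 0 0;0 0 0 .0007 0 0 0;0 0 0 0 0 0 0;0 -.0005 0 0 0 0 0;0 -.0005 0 0 0 0 0;0 -.0005 0 0 0 0 0;0 0 0 0 0 0 0;0 0 0 0 0 0 0'
python3 go.py 0.5232 0.0814 0.040 187.5
```

```text
clock: 33.73
position: [0.5242, 0.0816, 0.0441]
tool_rot: [-3.141, -0.003, -3.02]
force: [-14.4, -2.2, 2.9]
grip_width: 0.0131
finger_force: 30.1
d_mm [ 1.  -0.1  4.1] turn_deg [-0.  -0.2 -0.5] clk 33.73 pos [0.5242 0.0816 0.0441] rpy [-180.    -0.2 -173. ] F [-14.4  -2.2   2.9] M [-0.49  3.08  0.  ] q [ 0.27  0.77 -0.75  1.95  0.77  0.74  0.74]
```

```bash

python3 -m crank '0 .0012 0 0 0 0 0;0.05 0 0 0 0 0 0;0.05 0 0 0 0 0 0;0.05 0 0 -.01 0 0 0;0.05 0 0 -.03 0 0 0;0.05 0 0 -.04 0 0 0;0.05 0 0 -.04 0 0 -3;0.05 0 0 -.04 0 0 -3.3'
python3 go.py 0.6193 0.094 0.20 193.3
```

```text
clock: 34.4
position: [0.5244, 0.0823, 0.2072]
tool_rot: [3.141, 0.001, -2.907]
force: [1.9, -1.2, -0.1]
grip_width: 0.05
finger_force: 0.0
d_mm [-95.1 -10.7   7.2] turn_deg [0.  0.  0.1] clk 34.4 pos [0.5244 0.0823 0.2072] rpy [ 180.     0.  -166.6] F [ 1.9 -1.2 -0.1] M [-0.04  0.03  0.  ] q [ 0.42  0.56 -0.97  1.84  0.53  1.03  1.05]
```

```bash

python3 -m crank '0.05 -.0317 -.0036 0 0 0 0;0.05 -.0317 -.0036 0 0 0 0;0.05 -.0317 -.0035 0 0 0 0;0.05 0 0 0 0 0 0;0.05 0 0 .02 0 0 0;0.05 0 0 .025 0 0 0;0.05 0 0 .02 0 0 0;0.05 0 0 .004 0 0 0'
python3 -m crank '0 0 0 0 0 0 0;0 0 0 0 0 0 0;0 0 0 0 0 0 0;0 0 0 0 0 0 0;0 0 0 0 0 0 5;0 0 0 0 0 0 5;0 0 0 0 0 0 5;0 0 0 0 0 0 0' 40
python3 go.py 0.6193 0.094 0.135 163.3
python3 -m crank '0 0 0 0 0 0 5;0 0 0 0 0 0 5;0 0 0 0 0 0 5;0 0 0 0 0 0 0;0 0 0 0 0 0 0;0.05 0 0 0 0 0 0;0.05 0 0 0 0 0 0;0.05 0 0 0 0 0 0'
python3 go.py 0.6193 0.094 0.20 163.3
```

```text
clock: 35.07
position: [0.6186, 0.0929, 0.1333]
tool_rot: [3.141, -0.003, -2.91]
force: [-0.8, 0.3, -0.4]
grip_width: 0.05
finger_force: 0.0
clock: 35.73
position: [0.6202, 0.0937, 0.1371]
tool_rot: [3.141, 0.002, 3.105]
force: [-1.8, 1.4, 7.2]
grip_width: 0.0231
finger_force: 40.5
d_mm [0.9 0.3 2.1] turn_deg [ 0.   0.1 14.6] clk 35.73 pos [0.6202 0.0937 0.1371] rpy [1.800e+02 1.000e-01 1.779e+02] F [-1.8  1.4  7.2] M [0.27 0.48 0.04] q [ 0.26  0.75 -0.8   1.65  0.61  1.01  0.8 ]
clock: 36.4
position: [0.6198, 0.0932, 0.1358]
tool_rot: [3.141, 0.001, 2.849]
force: [-0.1, 0.6, 0.6]
grip_width: 0.0499
finger_force: 0.0
d_mm [  0.7   0.7 -64.2] turn_deg [ 0.  0. -0.] clk 36.4 pos [0.6198 0.0932 0.1358] rpy [180.    0.  163.3] F [-0.1  0.6  0.6] M [-0.02  0.08 -0.05] q [ 0.23  0.73 -0.74  1.65  0.57  0.99  0.58]
```

Now the second drag test.

```bash

python3 -m crank '0.05 0 0 -.02 0 0 0;0.05 0 0 -.04 0 0 0;0.05 0 0 -.01 0 0 0;0.05 0 0 0 0 0 -6;0.05 0 0 0 0 0 -6;0.05 0 0 0 0 0 -6;0.05 0 0 0 0 0 -5.7;0.05 0 0 0 0 0 0'
python3 go.py 0.5238 0.0816 0.10 187
```

```text
clock: 37.07
position: [0.6197, 0.0931, 0.2055]
tool_rot: [3.141, 0.0, -3.015]
force: [0.7, -0.2, 0.3]
grip_width: 0.0499
finger_force: 0.0
d_mm [ 96.6   0.7 105.5] turn_deg [0.  0.  0.2] clk 37.07 pos [0.6197 0.0931 0.2055] rpy [ 180.     0.  -172.8] F [ 0.7 -0.2  0.3] M [ 0.02  0.   -0.  ] q [ 0.31  0.69 -0.88  1.59  0.57  1.14  1.  ]
```

```bash

python3 -m crank '0.05 .0322 .0003 0 0 0 0;0.05 .0322 .0003 0 0 0 0;0.05 .0322 0 0 0 0 0;0.05 0 0 .035 0 0 0;0.05 0 0 .035 0 0 0;0.05 0 0 .03 0 0 0;0.05 0 0 .03 0 0 0;0.05 0 0 .025 0 0 0'
python3 go.py 0.5238 0.0816 0.0420 187
python3 -m crank '0.05 0 0 .0085 0 0 0;0 0 0 0 0 0 0;0 0 0 0 0 0 0;0 0 0 0 0 0 0;0 0 0 0 0 0 0;0 0 0 0 0 0 0;0 0 0 -.0006 0 0 0;0 0 0 0 0 0 0' 30
python3 go.py 0.5238 0.0816 0.0420 187
```

```text
clock: 37.73
position: [0.5233, 0.0819, 0.0487]
tool_rot: [-3.142, -0.001, -3.024]
force: [0.3, 0.1, -0.9]
grip_width: 0.0497
finger_force: 0.0
d_mm [-0.5 -0.3  6.7] turn_deg [-0.  -0.  -0.3] clk 37.73 pos [0.5233 0.0819 0.0487] rpy [-180.    -0.  -173.3] F [ 0.3  0.1 -0.9] M [ 0.04 -0.07 -0.02] q [ 0.27  0.76 -0.75  1.95  0.77  0.75  0.74]
clock: 38.4
position: [0.5245, 0.0821, 0.0435]
tool_rot: [3.142, 0.002, -3.021]
force: [2.5, -0.1, 8.2]
grip_width: 0.0131
finger_force: 31.2
d_mm [ 0.8 -0.4  1.5] turn_deg [ 0.   0.1 -0.1] clk 38.4 pos [0.5245 0.0821 0.0435] rpy [ 1.800e+02  1.000e-01 -1.731e+02] F [ 2.5 -0.1  8.2] M [-0.   -0.35 -0.03] q [ 0.27  0.77 -0.75  1.95  0.78  0.74  0.74]
```

```bash

python3 -m crank '0 0.0005 0 -.0009 0 0 0;0 0.0005 0 0 0 0 0;0 0.0005 0 0 0 0 0;0 .0005 0 0 0 0 0;0 .0005 0 0 0 0 0;0 .0005 0 0 0 0 0;0 .0005 0 0 0 0 0;0 .0005 0 0 0 0 0'
python3 go.py 0.5232 0.0814 0.040 187.5
python3 -m crank '0 0.0005 0 0 0 0 0;0 0.0005 0 0 0 0 0;0 0.0005 0 0 0 0 0;0 .0005 0 0 0 0 0;0 .0005 0 0 0 0 0;0 .0005 0 0 0 0 0;0 .0005 0 0 0 0 0;0 .0005 0 0 0 0 0'
python3 go.py 0.5232 0.0814 0.040 187.5
```

```text
clock: 39.07
position: [0.5201, 0.0817, 0.0435]
tool_rot: [3.141, 0.001, -3.02]
force: [6.0, 0.5, -2.6]
grip_width: 0.013
finger_force: 30.0
d_mm [-3.1 -0.7  3.5] turn_deg [ 0.   0.  -0.5] clk 39.07 pos [0.5201 0.0817 0.0435] rpy [ 180.    0. -173.] F [ 6.   0.5 -2.6] M [ 0.15 -1.26 -0.03] q [ 0.27  0.76 -0.75  1.96  0.78  0.73  0.73]
clock: 39.73
position: [0.5161, 0.0813, 0.0435]
tool_rot: [3.141, 0.001, -3.02]
force: [4.7, 0.4, -1.7]
grip_width: 0.013
finger_force: 30.0
d_mm [-7.1 -0.7  3.5] turn_deg [ 0.   0.  -0.5] clk 39.73 pos [0.5161 0.0813 0.0435] rpy [ 180.    0. -173.] F [ 4.7  0.4 -1.7] M [ 0.16 -1.26 -0.05] q [ 0.27  0.76 -0.75  1.97  0.78  0.73  0.73]
```

Drag of about 5.8 N with roughly 2 N of lift means a foot load of about 4 N, which is right. I'll push the block home.

```bash

python3 -m crank '0 -.001 0 -.0003 0 0 0;0 -.001 0 -.0003 0 0 0;0 -.001 0 0 0 0 0;0 -.001 0 0 0 0 0;0 -.001 0 0 0 0 0;0 -.001 0 0 0 0 0;0 -.001 0 0 0 0 0;0 -.001 0 0 0 0 0'
python3 go.py 0.5240 0.0816 0.0435 187
python3 -m crank '0 -.0005 0 0 0 0 0;0 -.0005 0 0 0 0 0;0 -.0005 0 0 0 0 0;0 0 0 0 0 0 0;0 0 0 0 0 0 0;0 0 0 0 0 0 0;0 0 0 0 0 0 0;0 0 0 0 0 0 0'
python3 go.py 0.5240 0.0816 0.0435 187
```

```text
clock: 40.4
position: [0.5219, 0.0818, 0.0435]
tool_rot: [-3.141, -0.003, -3.02]
force: [-8.0, -0.7, 2.5]
grip_width: 0.013
finger_force: 30.5
d_mm [-2.  -0.4  0. ] turn_deg [-0.  -0.2 -0. ] clk 40.4 pos [0.5219 0.0818 0.0435] rpy [-180.    -0.2 -173. ] F [-8.  -0.7  2.5] M [-0.25  1.74  0.02] q [ 0.27  0.77 -0.75  1.95  0.77  0.74  0.74]
clock: 41.07
position: [0.5235, 0.0819, 0.0435]
tool_rot: [-3.141, -0.003, -3.02]
force: [-7.0, -0.8, 1.6]
grip_width: 0.0133
finger_force: 30.4
d_mm [-0.5 -0.4  0. ] turn_deg [-0.  -0.2 -0. ] clk 41.07 pos [0.5235 0.0819 0.0435] rpy [-180.    -0.2 -173. ] F [-7.  -0.8  1.6] M [-0.22  1.57  0.05] q [ 0.27  0.77 -0.75  1.95  0.77  0.74  0.74]
```

```bash

python3 -m crank '0 -.0005 0 0 0 0 0;0 -.0005 0 0 0 0 0;0 -.0005 0 0 0 0 0;0 -.0005 0 0 0 0 0;0 -.0003 0 0 0 0 0;0 0 0 0 0 0 0;0 0 0 0 0 0 0;0 0 0 0 0 0 0'
python3 go.py 0.5240 0.0816 0.0435 187
```

```text
clock: 41.73
position: [0.5246, 0.0821, 0.0435]
tool_rot: [-3.14, -0.005, -3.02]
force: [-16.2, -2.3, 10.5]
grip_width: 0.0133
finger_force: 31.4
d_mm [ 0.7 -0.4 -0. ] turn_deg [-0.1 -0.3 -0. ] clk 41.73 pos [0.5246 0.0821 0.0435] rpy [-179.9   -0.3 -173. ] F [-16.2  -2.3  10.5] M [-0.34  3.32 -0.01] q [ 0.27  0.77 -0.75  1.95  0.77  0.75  0.75]
```

```bash

python3 -m crank '0 0 0 -.0006 0 0 0;0 -.0005 0 0 0 0 0;0 -.0005 0 0 0 0 0;0 0 0 0 0 0 0;0 0 0 0 0 0 0;0 0 0 0 0 0 0;0 0 0 0 0 0 0;0 0 0 0 0 0 0'
python3 go.py 0.5240 0.0816 0.0435 187
```

```text
clock: 42.4
position: [0.5248, 0.0819, 0.0436]
tool_rot: [-3.14, -0.007, -3.02]
force: [-18.3, -3.2, 3.9]
grip_width: 0.0128
finger_force: 30.8
d_mm [ 0.8 -0.2  0.1] turn_deg [-0.1 -0.4 -0. ] clk 42.4 pos [0.5248 0.0819 0.0436] rpy [-179.9   -0.4 -173. ] F [-18.3  -3.2   3.9] M [-0.48  3.91  0.08] q [ 0.27  0.77 -0.75  1.94  0.77  0.75  0.75]
```

```bash

python3 -m crank '0 .001 0 0 0 0 0;0 .0005 0 .0004 0 0 0;0.05 0 0 0 0 0 0;0.05 0 0 0 0 0 0;0.05 0 0 -.02 0 0 0;0.05 0 0 -.04 0 0 0;0.05 0 0 -.04 0 0 0;0.05 0 0 -.04 0 0 0'
python3 -m crank '0.05 0 0 -.02 0 0 0;0.05 .02 .035 0 0 0 0;0.05 .02 .035 0 0 0 0;0.05 .02 .035 0 0 0 0;0.05 0 .035 0 0 0 0;0.05 0 .035 0 0 0 0;0.05 0 .035 0 0 0 0;0.05 0 0 0 0 0 0'
python3 - <<'E'
from h import *
from workcell import grab_frame
f=grab_frame("scene");np.savez("scene5.npz",**f)
g=crop(f,200,130,160,115,5)
cv2.imwrite("pics/c6.png",np.clip(g*1.5,0,255).astype(np.uint8))
P0=cloud(load("scene2.npz"));P=cloud(f)
for q in(P0,P):
    m=(q[...,2]>.043)&(q[...,2]<.07)&(q[...,0]>.45)&(q[...,0]<.56)&(abs(q[...,1]-.08)<.04)
    print(m.sum(),q[m].mean(0).round(4))
E
```

```text
clock: 43.07
position: [0.5264, 0.0829, 0.1859]
tool_rot: [3.141, -0.001, -3.019]
force: [0.5, -0.0, 0.7]
grip_width: 0.0498
finger_force: 0.0
clock: 43.73
position: [0.4397, 0.2906, 0.2051]
tool_rot: [3.138, 0.001, -3.013]
force: [-0.5, 0.7, -0.6]
grip_width: 0.05
finger_force: 0.0
74 [0.5292 0.0789 0.0525]
75 [0.5291 0.0797 0.0521]
```

View pics/c6.png

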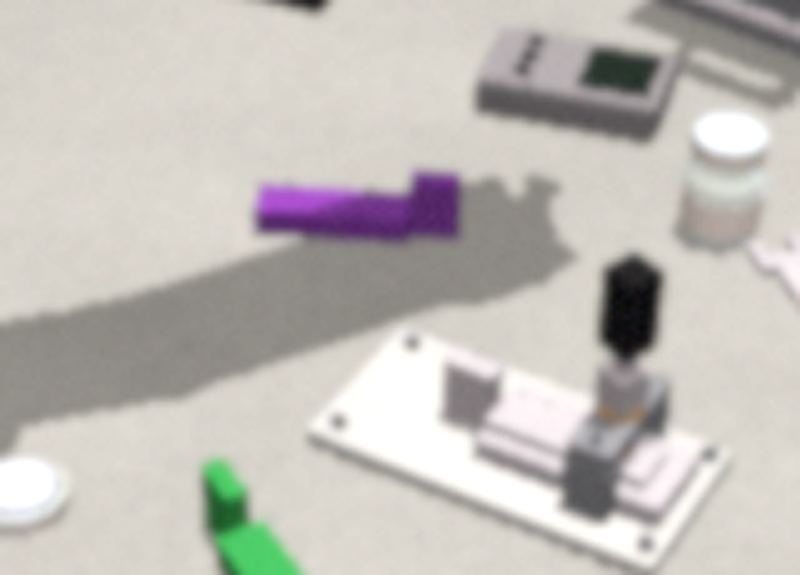

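The driver stands upright on the collar at (625,390). The block tail at (475,385) is at the same place as when it was first pushed home. The arm is clear, so I'll hand in.

```bash
python3 -c "
from workcell import bot
print(bot.job_done())"
```

```text
the job is handed in; nothing more can be done
None
```

I handed the job in at about 44 s: the block is fully home, the foot bears on it with roughly 4 N as judged from the drag test, and the driver is standing upright on the screw.

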